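# Empty the press and pack the batch

## Robot

A 7-joint arm with a two-finger parallel gripper is mounted at the origin on the work surface. World frame = base frame: x ahead of the robot, y to its left, z up, the work surface at z = 0. Lengths are in m, angles in rad, forces in N, time in s.
With the tool pointing down it reaches from about 0.425 to 0.875 m from the base axis. Payload 4.7 kg.
Tool frame: the origin (TCP) lies on the mounting face of the last link; the fingertips stand 173 mm ahead of it and the grasp point (between the pads) lies 155 mm ahead of it; z points along the fingers, y is the line along which they close (so a half turn about z gives the same grasp; the last joint's range is limited). The gripper opens to 85 mm and grips with 20 to 120 N. Pads are 22 mm wide; open, the fingers measure 114 mm over their backs; the gripper's body (76 mm by 85 mm) begins 54 mm behind the grasp point. The pads swing forward as they close: fully open they stand 13 mm farther back than shut.
Start: joints at [-1.142, 0.321, -0.07, 1.45, 0.023, 1.371, -0.057], TCP at [0.262, 0.595, 0.405] pointing down, gripper open.
Joint ranges: [-2.86, 2.86], [-0.3, 2.09], [-1.38, 1.24], [0.06, 2.45], [-1.56, 4.7], [0.09, 2.05], [-2.69, 2.69]. Speed limits (rad/s): [2.57, 2.57, 3.14, 3.14, 3.14, 3.14, 3.14].

## Interface

Orientations are given as a 3x3 rotation matrix whose columns are the frame's x, y, z axes.
In Python, from station import ctrl, cams, spotter gives the robot as it stands. The module is installed in compiled form; this text tells all that it offers.
- The arm moves only by the shell command python3 -m inch 'ROWS' [FORCE]. ROWS is JSON, a list of rows, each a list of 7 numbers: the shift along the tool's x, y, z in m, then the turn, a rotation vector about the tool's x, y, z in degrees, then the closure, from 0 (fully open) to 1 (shut). In form: [[dx, dy, dz, ax, ay, az, hand], ...]. A call has 1 to 12 rows; each row shifts and turns the commanded pose from where the row before left it, along the tool's axes as they then stand; what a row does not reach is not made up. A row lasts 1/12 s, in which the tool goes at most 41.7 mm and 7.16 degrees, less where a joint would pass 70% of its speed; a pose out of reach is approached as far as the arm can. A call is refused whole if a number of a shift passes 0.0417 or a number of a turn 7.16, either way. A call with a gripper value outside its range is refused whole. The fingers move at their own pace and stop on an object; FORCE is the grip in N (left out, the last holds). Time passes only in rows, so rows that do not move let the fingers close. It gives the time, the measured TCP pose, the force, the opening and the grip force at its end, in the units of the state.
- ctrl.observe(): the state, without advancing time (a new reading comes with each control period).
- cams.read_camera(name): name is "side" or "top"; returns the picture (400x640x3 uint8, red, green, blue); there is no depth.
- cams.camera_params(name): a dict with "camera_matrix" (3x3 intrinsics, pixels), "D" ([k1, k2, p1, p2, k3] as OpenCV has them; the pictures are not rectified), "R" (3x3) and "t" (3): a world point X has camera coordinates R X + t. Camera axes: x right, y down, z forward; pixel columns grow to the right and rows downward; lengths in m; the calibration is good to about 2 mm. A picture is of the moment at which its call begins. camera_params takes no time and is no camera call.
- ctrl.close_job(): hands the job in; it is judged then, once.
Trained networks look in the newest picture that a camera, given by its name, has taken for a name from the list of things; names that differ only in an ending like _2 or _b are one class to them, and where a whole thing is asked for, a point or a joint stands for the part that bears it (a point fixed in the world has none). Each returns a list of dicts, best first, with "conf" (0 to 1); they miss things now and then, are a little off and sometimes report something else, mostly with a low value. They report only what shows in the picture. A call takes as long as a camera call. They do not tell look-alikes from the thing itself.
- spotter.silhouettes(target, camera): "mask" (400x640 bool, what is visible of it) and "rect" ([centre column, centre row, width, height] in pixels, round what is visible of it).
- spotter.tip_of(target, camera): "pixel" ([row, column] in pixels: a listed point, or the origin of a listed thing).
The state is a dict: "time_s": time; "qpos": joint angles; "qd": joint speeds; "joint_efforts": joint torques, N m; "tcp_pos": TCP position; "ee_rot": TCP orientation; "wrist_force": force on the tool from outside, world axes, zero at the start; "torque": the same for the moment, N m; "gripper_width": finger opening in m; "grip_force": force on a finger pad.
Only numpy, scipy, OpenCV 4.12 (cv2) and the standard library are available. Lean on these libraries where they do the work, as an engineer would, in place of code of your own. Each camera call takes 0.05 s, during which the arm holds its last target. There are 200 camera calls.

## Task

Switch the press off first by pushing its red stop lever right over towards the green press. Then move every brass casting from the catch tray into the wide compartment of the blue tote, each standing flat on its base on the floor of the tote and none on top of another, and slide the orange template plate up out of its slot in the rack and stand it, tab up, in the narrow pocket of the tote. Leave the other plates, the bottle, the jar and the hammer where they are.

Things in the scene. Friction and masses are not known exactly. Their poses are not given: they have to be found in the camera images.
- tray: steel catch tray of a small green bench press, fixed, open-topped: outside 206 (x) x 296 (y) x 35 mm high, walls and floor 3 mm; origin under the tray's centre. At its -y side a chute begins 160 mm from the origin and climbs to the press, 265 to 470 mm out at -y and up to 305 mm high. At its -x side (towards the robot) stands the stop lever.
- stop_lever (a joint): red stop lever of the press, rad: 0 leans 0.5 rad towards the tray's +y (press on), 1.0 leans 0.5 rad towards the tray's -y, the side of the press, hard over (press off). Pivot along the tray's x at x -145, y -50, z 22 mm in the tray's frame, on a grey block 50 (x) x 70 (y) x 25 mm; light friction (1 N at the ball), stays where left.
- stop_lever_tip (a point): centre of the red ball, 26 mm in diameter, at the end of the stop lever, 80 mm from the pivot; at half travel (0.5 rad) the lever stands upright
- tote: blue open-topped tote, fixed: outside 310 (x) x 232 (y) x 65 mm high, walls and floor 4 mm; origin under its centre. A 4 mm partition along x at y = +78 mm, 63 mm high, divides it into a wide compartment for castings (inside x -151 to 151, y -112 to 76 mm) and a narrow pocket 32 mm wide on the +y side for a template plate (y 80 to 112 mm).
- rack: plywood rack, fixed, 184 (x) x 138 (y) x 53 mm high, origin under its centre. Three slots run along its y, open at the top, centred at x = -55, 0 and +55 mm; each is 12 mm wide and 45 mm deep, its floor 8 mm up. Each holds one template plate upright; the order varies.
- plate_orange: orange plastic template plate, loose, 8 mm thick, about 0.13 kg: a panel 120 wide (its x) and 100 high (its z), with a tab 50 wide (x) standing on the middle of its top edge, up to 140 mm. y is across its thickness. Origin at the middle of its bottom edge, z up. It starts upright in a slot of the rack; can lean a little there.
- plate_white: white plastic template plate, loose, 8 mm thick, about 0.13 kg: a panel 120 wide (its x) and 100 high (its z), with a tab 50 wide (x) standing on the middle of its top edge, up to 140 mm. y is across its thickness. Origin at the middle of its bottom edge, z up. It starts upright in a slot of the rack; can lean a little there.
- plate_green: green plastic template plate, loose, 8 mm thick, about 0.13 kg: a panel 120 wide (its x) and 100 high (its z), with a tab 50 wide (x) standing on the middle of its top edge, up to 140 mm. y is across its thickness. Origin at the middle of its bottom edge, z up. It starts upright in a slot of the rack; can lean a little there.
- casting1: brass casting, loose, 0.28 to 0.42 kg: oblong base 64 (x) x 50 (y) x 14 mm with a round post 26 mm in diameter on its centre, top 78 mm above the underside. Origin at the centre of the base's underside, z up along the post. Starts standing in the tray at any yaw. May be absent.
- casting2: brass casting, loose, 0.28 to 0.42 kg: oblong base 64 (x) x 50 (y) x 14 mm with a round post 26 mm in diameter on its centre, top 78 mm above the underside. Origin at the centre of the base's underside, z up along the post. Starts standing in the tray at any yaw. May be absent.
- casting3: brass casting, loose, 0.28 to 0.42 kg: oblong base 64 (x) x 50 (y) x 14 mm with a round post 26 mm in diameter on its centre, top 78 mm above the underside. Origin at the centre of the base's underside, z up along the post. Starts standing in the tray at any yaw. May be absent.
- casting4: brass casting, loose, 0.28 to 0.42 kg: oblong base 64 (x) x 50 (y) x 14 mm with a round post 26 mm in diameter on its centre, top 78 mm above the underside. Origin at the centre of the base's underside, z up along the post. Starts standing in the tray at any yaw. May be absent.
- casting5: brass casting, loose, 0.28 to 0.42 kg: oblong base 64 (x) x 50 (y) x 14 mm with a round post 26 mm in diameter on its centre, top 78 mm above the underside. Origin at the centre of the base's underside, z up along the post. Starts standing in the tray at any yaw. May be absent.
- casting6: brass casting, loose, 0.28 to 0.42 kg: oblong base 64 (x) x 50 (y) x 14 mm with a round post 26 mm in diameter on its centre, top 78 mm above the underside. Origin at the centre of the base's underside, z up along the post. Starts standing in the tray at any yaw. May be absent.
- glue: white glue bottle, bystander, 64 mm diameter, 150 mm high, loose, standing; origin under its centre
- jar: amber glass jar, bystander, 72 mm diameter, 80 mm high, loose, standing; origin under its centre
- mallet: hammer lying on the bench beyond the tote, bystander, loose, about 240 mm long and 26 mm high, handle along its x, head at its +x end; origin near its middle
There are look-alikes about, which are no part of the job. Leave any pink look-alike of the plate_orange alone. Leave any turquoise look-alike of the casting4 alone.

How it is judged:
On the way:
1. the press is switched off: stop lever right over (value of joint stop_lever above 0.8 rad), for 0.2 s.
At the end, for the whole second after the job is handed in: Stop lever above 0.8 rad. Every casting present stands in the tote's wide compartment, within 0.15 rad of upright, underside less than 12 mm above the tote's, and the orange plate in its narrow pocket, less than 15 mm above the tote's underside, within 0.5 rad of upright; all at rest (value of joint stop_lever above 0.8 rad and x of casting1 in the frame of tote between -0.145 and 0.145 m and y of casting1 in the frame of tote between -0.11 and 0.07 m and z of each of casting1, casting2, casting3, casting4, casting5, casting6 in the frame of tote below 0.012 m and angle between each of casting1, casting2, casting3, casting4, casting5, casting6's own z axis and vertical below 0.15 rad and linear speed of each of casting1, casting2, casting3, casting4, casting5, casting6, plate_orange below 0.02 m/s and x of casting2 in the frame of tote between -0.145 and 0.145 m and y of casting2 in the frame of tote between -0.11 and 0.07 m and x of casting3 in the frame of tote between -0.145 and 0.145 m and y of casting3 in the frame of tote between -0.11 and 0.07 m and x of casting4 in the frame of tote between -0.145 and 0.145 m and y of casting4 in the frame of tote between -0.11 and 0.07 m and x of casting5 in the frame of tote between -0.145 and 0.145 m and y of casting5 in the frame of tote between -0.11 and 0.07 m and x of casting6 in the frame of tote between -0.145 and 0.145 m and y of casting6 in the frame of tote between -0.11 and 0.07 m and x of plate_orange in the frame of tote between -0.13 and 0.13 m and y of plate_orange in the frame of tote between 0.075 and 0.117 m and z of plate_orange in the frame of tote below 0.015 m and angle between plate_orange's own z axis and vertical below 0.5 rad); the robot touches nothing.
It fails at once if a casting is lifted out before the press is switched off (value of joint stop_lever below 0.7 rad and height (world z) of any of casting1, casting2, casting3, casting4, casting5, casting6 above 0.07 m).
It fails at once if a plate other than the orange one is pulled out or pushed about (distance of any of plate_white, plate_green from where it was at the start of the episode above 0.04 m).
It fails at once if the bottle, jar or hammer is disturbed (distance of any of glue, jar, mallet from where it was at the start of the episode above 0.04 m).
Of casting1, casting2, casting3, casting4, casting5, casting6 only 4 to 6 are there at a start; the rules pass over those that are not, and their reading is None.
At some moment in a run one of casting1, casting2, casting3, casting4, casting5, casting6 may be knocked a few centimetres aside while the robot is not near it.
It also fails if it takes over 210 s, if anything falls off the work surface, if the arm or the gripper's body presses on something with over 40 N, if the wrist force passes 120 N, or if a joint passes its speed limit or range.

## Working session

There is one attempt and no reset: what is moved stays moved. The work goes in short steps, Python scripts to look and compute and a shell command to move; the robot and the scene stay as the last step left them, time stands still between calls to the robot, and variables do not carry over. Pictures are saved under pics/ and viewed, at most 14 in all, crops included, and the job is handed in when it is done.

```bash
mkdir -p pics; python3 - <<'E'
from station import ctrl,cams
import cv2,numpy as np
np.set_printoptions(precision=4,suppress=True)
for n in ("side","top"):
    im=cams.read_camera(n); cv2.imwrite(f"pics/{n}0.png",im[:,:,::-1])
    p=cams.camera_params(n); print(n,{k:np.array(v).tolist() for k,v in p.items()}); print(-np.array(p['R']).T@np.array(p['t']))
o=ctrl.observe(); print(o)
E
```

```text
side {'camera_matrix': [[455.3745025907337, 0.0, 318.21460925095903], [0.0, 455.3745025907337, 198.43357604058122], [0.0, 0.0, 1.0]], 'D': [-0.013370324620322897, 0.0, 0.0, 0.0, 0.0], 'R': [[0.9993105987088657, -0.036594784975575875, -0.0062569178290282955], [-0.029710714014667777, -0.6872210560452938, -0.7258405428196538], [0.02226209291298706, 0.725526044908508, -0.6878345421527993]], 't': [-0.5625704530829747, 0.13912365513128416, 1.3707669471604464]}
[ 0.5358 -0.9195  1.0403]
top {'camera_matrix': [[511.73891615942745, 0.0, 325.4918361557111], [0.0, 511.73891615942745, 193.14643959667066], [0.0, 0.0, 1.0]], 'D': [-0.06439948900324045, 0.0, 0.0, 0.0, 0.0], 'R': [[0.0006806997774040555, -0.9999230406606943, 0.012387469623973092], [-0.9843604303664316, -0.0028522413017781096, -0.17614314590233152], [0.17616492209468565, -0.012073834329998279, -0.9842866161580912]], 't': [0.08220169725215655, 0.5947385776837115, 1.3082774116035276]}
[0.3549 0.0997 1.3915]
{'time_s': 0.1, 'qpos': array([-1.1419,  0.3218, -0.0701,  1.4516,  0.0226,  1.3708, -0.0569]), 'qd': array([ 0.0001, -0.0011, -0.0003, -0.0021, -0.0006, -0.0004, -0.0021]), 'joint_efforts': array([  0.0004, -49.4878,  -0.3837, -31.5212,   0.0131,   0.0074,
        -0.    ]), 'tcp_pos': array([0.2619, 0.5947, 0.4037]), 'ee_rot': array([[-0.9152,  0.403 , -0.0007],
       [ 0.403 ,  0.9152, -0.0016],
       [-0.0001, -0.0018, -1.    ]]), 'wrist_force': array([ 0.2903, -0.3124,  0.3898]), 'torque': array([ 0.0073, -0.017 , -0.0263]), 'grip_force': 0.0, 'gripper_width': 0.08559792445576121}
```

View pics/top0.png

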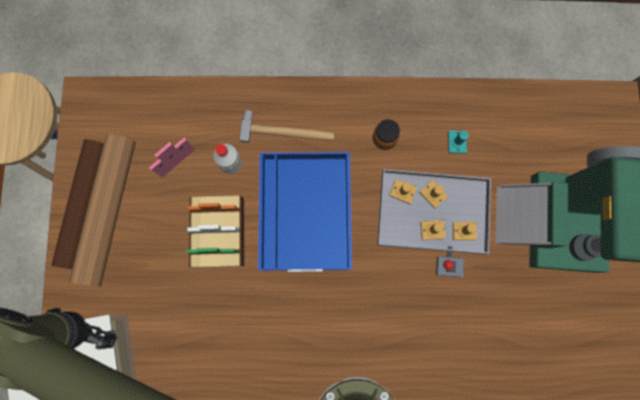

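View pics/side0.png

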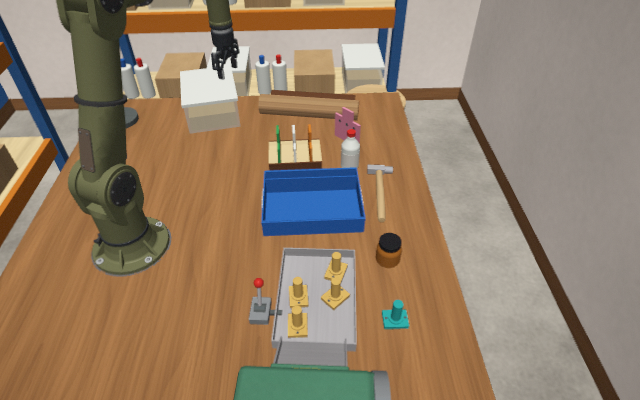

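The top view, where up is +x and left is +y, shows:
- tote about (305,211), with its pocket on the left
- tray about (436,211)
- lever ball (449,266)
- rack (215,231)

**Look-alikes:**
- Brass castings are at (403,191), (433,194), (433,230) and (466,231). The turquoise one at (458,141) is not mine.
- The orange plate is at (213,206), in the far slot. The pink one at (172,156) is not mine, and white (213,229) and green (213,251) stay put.

```bash
cat > h.py <<'E'
from station import ctrl,cams,spotter
import cv2,numpy as np
np.set_printoptions(precision=4,suppress=True)
P={n:{k:np.array(v) for k,v in cams.camera_params(n).items()} for n in("side","top")}
def ray(n,px):
    p=P[n];u=cv2.undistortPoints(np.array(px,float).reshape(-1,1,2),p['camera_matrix'],p['D']).reshape(-1,2)
    return -p['R'].T@p['t'], np.c_[u,np.ones(len(u))]@p['R']
def at(n,px,z):  # (col,row) -> world xy at height z
    c,d=ray(n,px); s=(z-c[2])/d[:,2]; return (c+d*s[:,None])[:,:2]
def proj(n,X):
    p=P[n];return cv2.projectPoints(np.array(X,float).reshape(-1,1,3),cv2.Rodrigues(p['R'])[0],p['t'],p['camera_matrix'],p['D'])[0].reshape(-1,2)
def tri(a,b): # side px, top px -> point, miss
    c1,d1=ray("side",[a]);c2,d2=ray("top",[b]);A=np.c_[d1[0],-d2[0]]
    s=np.linalg.lstsq(A,c2-c1,rcond=None)[0];p,q=c1+s[0]*d1[0],c2+s[1]*d2[0];return (p+q)/2,np.linalg.norm(p-q)
E
python3 - <<'E'
from h import *
im={n:cams.read_camera(n) for n in P}
b={}
for n in P:
    for t in("tote","tray","rack","stop_lever","casting1","plate_orange"):
        for r in spotter.silhouettes(t,n)[:6]:
            m=r["mask"].astype(np.uint8); c=cv2.findContours(m,0,1)[0]; c=max(c,key=cv2.contourArea)
            print(n,t,round(r["conf"],2),np.round(r["rect"]),[np.round(x,1) for x in cv2.minAreaRect(c)[:2]],np.round(cv2.minAreaRect(c)[2],1),im[n][r["mask"]].mean(0).round())
            if n=="top" and t in("tote","tray","rack"): 
                z=dict(tote=.065,tray=.035,rack=.053)[t]; w=at("top",c.reshape(-1,2),z); q=cv2.minAreaRect((w*1000).astype(np.float32)); print("   world",q)
    for t in("stop_lever_tip","casting1","plate_orange","tote","tray","rack"):
        for r in spotter.tip_of(t,n)[:6]: print(n,t,round(r["conf"],2),np.array(r["pixel"])[::-1])
crop=im["top"][110:280,140:500][:, :, ::-1]
cv2.imwrite("pics/crop1.png",cv2.resize(crop,None,fx=2.2,fy=2.2,interpolation=2))
E
```

```text
side tote 0.83 [314. 201. 102.  71.] [array([312.7, 201.4]), array([ 66.9, 103.9])] 88.6 [ 42.  89. 157.]
side tray 0.84 [313. 323. 159. 154.] [array([311.5, 323.5]), array([151., 157.])] 90.0 [131. 146. 136.]
side rack 0.95 [293. 154.  56.  39.] [array([294.8, 153.9]), array([31.5, 52.5])] 88.3 [176. 155. 120.]
side stop_lever 0.65 [263. 294.  10.  33.] [array([258.5, 292. ]), array([28.,  7.])] 90.0 [162.  92.  88.]
side stop_lever 0.18 [378. 192.  20.  55.] [array([380.5, 193. ]), array([56., 23.])] 90.0 [181. 158. 127.]
side casting1 0.93 [300. 293.  21.  24.] [array([298., 292.]), array([30., 20.])] 90.0 [191. 159.  92.]
side casting1 0.85 [336. 267.  24.  28.] [array([337.2, 267.3]), array([17.9, 28.8])] 19.4 [189. 156.  86.]
side casting1 0.83 [299. 323.  22.  33.] [array([297. , 321.5]), array([31., 20.])] 90.0 [191. 160.  93.]
side casting1 0.64 [395. 315.  25.  32.] [array([394.4, 315.4]), array([29.6, 25.3])] 78.7 [ 49. 149. 143.]
side casting1 0.61 [338. 292.  27.  35.] [array([334.8, 292.8]), array([23.3, 28.3])] 45.0 [188. 156.  89.]
side plate_orange 0.58 [311. 143.   
[... 1890 characters left out ...]
24.] [array([402.8, 190.9]), array([22.9, 19.2])] 20.6 [175. 142.  87.]
top plate_orange 0.73 [173. 158.  46.  43.] [array([169.8, 156.1]), array([23.2, 47. ])] 48.5 [121.  73.  84.]
top plate_orange 0.68 [215. 210.  51.  11.] [array([212.5, 208. ]), array([10., 49.])] 90.0 [141.  96.  59.]
top stop_lever_tip 0.43 [449.2 263.1]
top casting1 0.82 [433.  225.4]
top casting1 0.81 [466.3 231.2]
top casting1 0.72 [459.2 140. ]
top casting1 0.64 [432.4 191.2]
top casting1 0.63 [400.3 192.2]
top plate_orange 0.87 [216.2 213.9]
top plate_orange 0.76 [177.5 158.2]
top tote 0.71 [302.8 210.7]
top tote 0.59 [214.5 255.2]
top tray 0.88 [434.2 211.4]
top tray 0.6 [216.4 211.7]
top rack 0.63 [219.8 232.6]
```

View pics/crop1.png

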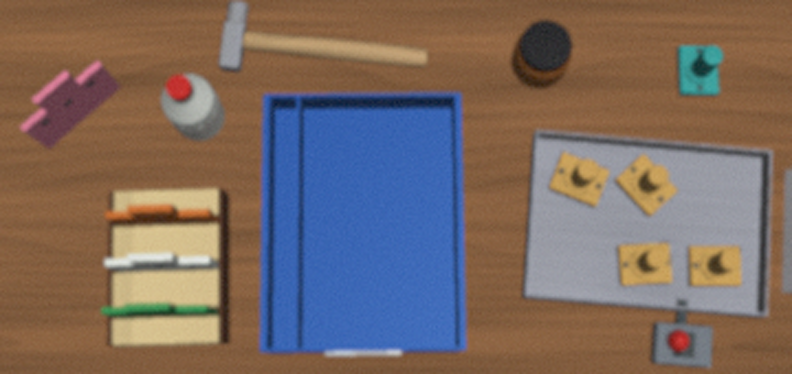

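Crop: the orange plate is in the far slot and four brass castings stand in the tray. Next I fit precise poses.

```bash
cat > fit.py <<'E'
from h import *
from scipy.optimize import minimize
def box(x0,x1,y0,y1,z0,z1): return np.array([[x,y,z] for x in(x0,x1) for y in(y0,y1) for z in(z0,z1)])
a=np.linspace(0,2*np.pi,24)
cyl=np.vstack([np.c_[.013*np.cos(a),.013*np.sin(a),0*a+z] for z in(.014,.078)])
CAST=[box(-.032,.032,-.025,.025,0,.014),cyl]
TOTE=[box(-.155,.155,-.116,.116,0,.065)]
RACK=[box(-.092,.092,-.069,.069,0,.053)]
def sil(n,parts,p,z,up=4):
    c,s=np.cos(p[2]),np.sin(p[2]);R=np.array([[c,-s,0],[s,c,0],[0,0,1]])
    m=np.zeros((400*up,640*up),np.uint8)
    for q in parts:
        h=cv2.convexHull(((proj(n,q@R.T+[p[0],p[1],z])+.5)*up*16).astype(np.int32)); cv2.fillConvexPoly(m,h,1,shift=4)
    return m.astype(bool)
def fit(parts,masks,p0,z,up=4,step=(.008,.008,.15)):
    M={n:cv2.resize(m.astype(np.uint8),None,fx=up,fy=up,interpolation=0).astype(bool) for n,m in masks.items()}
    def cost(p): return sum(1-(lambda s:(s&M[n]).sum()/(s|M[n]).sum())(sil(n,parts,p,z,up)) for n in M)
    best=None
    for y in ([p0[2]] if step[2]<.1 else np.arange(0,3.14,.52)):
        s=np.array([[p0[0],p0[1],y]]*4);s[1:]+=np.diag(step)
        r=minimize(cost,s[0],method="Nelder-Mead",options=dict(initial_simplex=s,xatol=2e-4,fatol=1e-3,maxiter=70))
        if best is None or r.fun<best.fun: best=r
    return best.x,best.fun
def hsv(im,lo,hi): return cv2.inRange(cv2.cvtColor(im,cv2.COLOR_RGB2HSV),np.array(lo),np.array(hi))>0
def near(m,px,r):
    yy,xx=np.mgrid[:400,:640]; return m&(abs(xx-px[0])<r)&(abs(yy-px[1])<r)
E
python3 - <<'E'
from fit import *
im={n:cams.read_camera(n) for n in P}
brass={n:hsv(im[n],(15,90,60),(28,255,255)) for n in P}
for n in P: # exclude wood
    pass
def comps(m,lo):
    k,l,st,ce=cv2.connectedComponentsWithStats(m.astype(np.uint8));return [(st[i,4],ce[i],l==i) for i in range(1,k) if st[i,4]>lo]
seeds={"c1":((402,191),(336,268)),"c2":((434,194),(337,293)),"c3":((433,230),(299,293)),"c4":((466,231),(298,322))}
for k,(t,s) in seeds.items():
    mk={"top":near(brass["top"],t,16),"side":near(brass["side"],s,18)}
    mk={n:max(comps(m,5),key=lambda c:c[0])[2] for n,m in mk.items()}
    print(k,[m.sum() for m in mk.values()],*fit(CAST,mk,list(at("top",[t],.03)[0])+[0],.003))
blue=hsv(im["top"],(100,110,40),(125,255,255)); m=cv2.morphologyEx(near(blue,(305,211),75).astype(np.uint8),3,np.ones((9,9)))>0
print("tote",m.sum(),*fit(TOTE,{"top":m},(.545,.14,0),0,2,(.008,.008,.05)))
for n,s in(("top",(449,266)),("side",(258,283))):
    r=hsv(im[n],(0,140,60),(6,255,255))|hsv(im[n],(174,140,60),(180,255,255)); c=comps(near(r,s,12),3); print("red",n,[(x[0],x[1]) for x in c])
    globals()["r"+n]=max(c,key=lambda x:x[0])[1]
print("ball",tri(rside,rtop))
for n,s in(("top",(213,208)),("side",(310,140))):
    o=hsv(im[n],(5,150,50),(14,255,255)); print("orange",n,[(x[0],x[1],np.ptp(np.argwhere(x[2]),axis=0),np.argwhere(x[2]).min(0)) for x in comps(near(o,s,32),4)])
tr=np.array([[537,132],[770,150],[764,316],[525,298]])/2.2+[140,110]-.27; print("tray corners",at("top",tr,.035))
rk=np.array([[112,190],[221,188],[220,345],[111,345]])/2.2+[140,110]-.27; print("rack corners",at("top",rk,.053))
big=np.hstack([cv2.resize(im["top"][185:275,175:255],None,fx=5,fy=5,interpolation=2)[:,:,::-1],cv2.resize(im["side"][110:200,255:325],None,fx=5,fy=5,interpolation=2)[:,:,::-1]])
cv2.imwrite("pics/rack.png",big)
E
```

```text
c1 [np.int64(397), np.int64(461)] [ 0.6077 -0.1303  1.1649] 0.3153103375384967
c2 [np.int64(406), np.int64(528)] [ 0.6004 -0.2126  0.7231] 0.29629819559539283
c3 [np.int64(405), np.int64(503)] [ 0.5013 -0.2106  1.6231] 0.27050525784703006
c4 [np.int64(410), np.int64(553)] [ 0.4989 -0.2949  1.5823] 0.24544533125287216
tote 10615 [0.548  0.1389 0.0022] 0.035703493642639694
red top [(np.int32(64), array([448.1719, 264.7812]))]
red side [(np.int32(77), array([258.0519, 282.4675]))]
ball (array([ 0.4034, -0.2263,  0.0972]), np.float64(0.0002805646716267612))
orange top [(np.int32(269), array([210.6357, 207.3903]), array([ 8, 51]), array([203, 187]))]
orange side [(np.int32(135), array([306.8815, 150.0889]), array([42, 19]), array([125, 293])), (np.int32(23), array([284.8696, 165.8261]), array([5, 8]), array([163, 281])), (np.int32(10), array([314.7, 164.8]), array([5, 4]), array([162, 313])), (np.int32(6), array([320.    , 162.8333]), array([2, 2]), array([162, 319]))]
tray corners [[ 0.6629 -0.0757]
 [ 0.6413 -0.3665]
 [ 0.4358 -0.3479]
 [ 0.4579 -0.0573]]
rack corners [[0.5855 0.4417]
 [0.5883 0.3097]
 [0.4004 0.3056]
 [0.3998 0.4346]]
```

View pics/rack.png

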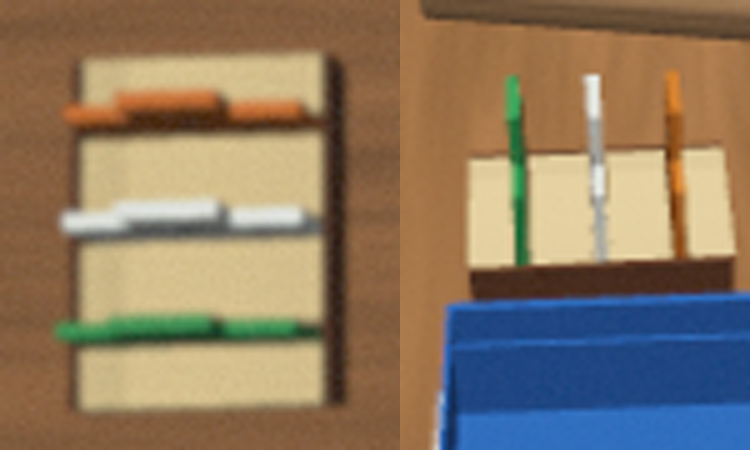

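The rack crop shows all three plates upright or nearly so. The orange tab's top centre is at about top (208,204.5) and side (309.5,124.5). The lever ball, tray and castings agree with the given sizes. First I turn square and move out by the lever.

```bash
python3 -m inch '[[0,0,0,0,0,-5.95,1],[0,0,0,0,0,-5.95,1],[0,0,0,0,0,-5.95,1],[0,0,0,0,0,-5.95,1]]' 60 && python3 -m inch '[[-0.024,-0.0245,0,0,0,0,1],[-0.024,-0.0245,0,0,0,0,1],[-0.024,-0.0245,0,0,0,0,1],[-0.024,-0.0245,0,0,0,0,1],[-0.024,-0.0245,0,0,0,0,1],[-0.024,-0.0245,0,0,0,0,1],[-0.024,-0.0245,0,0,0,0,1],[-0.024,-0.0245,0,0,0,0,1],[-0.024,-0.0245,0,0,0,0,1],[-0.024,-0.0245,0,0,0,0,1],[-0.024,-0.0245,0,0,0,0,1],[-0.024,-0.0245,0,0,0,0,1]]' && python3 -m inch '[[0.005,-0.035,0,0,0,0,1],[0.005,-0.035,0,0,0,0,1],[0.005,-0.035,0,0,0,0,1],[0.005,-0.035,0,0,0,0,1],[0.005,-0.035,0,0,0,0,1],[0.005,-0.035,0,0,0,0,1],[0.005,-0.035,0,0,0,0,1],[0.005,-0.035,0,0,0,0,1],[0.005,-0.035,0,0,0,0,1],[0.005,-0.035,0,0,0,0,1],[0.005,-0.035,0,0,0,0,1],[0,0,0,0,0,0,1]]'
python3 - <<'E'
from h import *
print(tri((309.1,124),(207.9,204.3))); print(at("top",[(207.9,204.3)],.148)); o=ctrl.observe(); print(o["tcp_pos"],o["ee_rot"],o["qpos"])
E
```

```text
time_s: 1.83
tcp_pos: [0.2619, 0.5949, 0.4047]
ee_rot: [[-1.0, -0.006, 0.0], [-0.006, 1.0, 0.0], [-0.0, 0.0, -1.0]]
wrist_force: [-0.6, 0.5, -0.0]
gripper_width: 0.039
grip_force: 0.0
time_s: 2.83
tcp_pos: [0.5511, 0.2997, 0.405]
ee_rot: [[-1.0, -0.001, 0.0], [-0.001, 1.0, 0.0], [-0.0, 0.0, -1.0]]
wrist_force: [-0.3, -0.1, 0.0]
gripper_width: -0.0001
grip_force: 0.0
time_s: 3.83
tcp_pos: [0.4937, -0.0922, 0.4054]
ee_rot: [[-1.0, 0.011, 0.001], [0.011, 1.0, -0.003], [-0.001, -0.003, -1.0]]
wrist_force: [-0.4, -0.8, 0.8]
gripper_width: 0.0001
grip_force: 0.0
(array([0.5464, 0.37  , 0.1653]), np.float64(0.0006912924527019224))
[[0.5487 0.3738]]
[ 0.4937 -0.0922  0.4054] [[-0.9999  0.0108  0.0009]
 [ 0.0108  0.9999 -0.0033]
 [-0.0009 -0.0033 -1.    ]] [-0.2624 -0.0053  0.3939  1.8224  0.0053  1.3227  1.6902]
```

```bash
python3 -m inch '[[0.0227,-0.0232,0,0,0,0,1],[0.0227,-0.0232,0,0,0,0,1],[0.0227,-0.0232,0,0,0,0,1],[0.0227,-0.0232,0,0,0,0,1],[0,0,0.032,0,0,0,1],[0,0,0.032,0,0,0,1],[0,0,0.032,0,0,0,1],[0,0,0.032,0,0,0,1],[0,0,0.032,0,0,0,1],[0,0,0,0,0,0,1]]' && python3 -m inch '[[0,-0.007,0,0,0,0,1],[0,-0.007,0,0,0,0,1],[0,-0.007,0,0,0,0,1],[0,-0.007,0,0,0,0,1],[0,-0.007,0,0,0,0,1],[0,-0.007,0,0,0,0,1],[0,-0.007,0,0,0,0,1],[0,-0.007,0,0,0,0,1],[0,-0.007,0,0,0,0,1],[0,-0.007,0,0,0,0,1]]'
python3 - <<'E'
from h import *
im=cams.read_camera("side"); cv2.imwrite("pics/lev.png",cv2.resize(im[230:360,210:370],None,fx=4,fy=4)[:,:,::-1])
print(ctrl.observe()["tcp_pos"])
for X in ([.5487,.3738,.148],[.548,.372,.008],[.5487,.3738,.165]): print(proj("side",X),proj("top",X))
E
```

```text
time_s: 4.67
tcp_pos: [0.4019, -0.1756, 0.2398]
ee_rot: [[-1.0, -0.0, -0.01], [-0.0, 1.0, 0.002], [0.01, 0.002, -1.0]]
wrist_force: [-1.5, 0.7, 0.7]
gripper_width: 0.0
grip_force: 0.0
time_s: 5.5
tcp_pos: [0.4044, -0.2475, 0.2444]
ee_rot: [[-1.0, -0.001, -0.001], [-0.001, 1.0, 0.0], [0.001, 0.0, -1.0]]
wrist_force: [-0.0, 1.1, -0.6]
gripper_width: 0.0003
grip_force: 0.5
[ 0.4043 -0.2488  0.2445]
[[309.7534 127.6195]] [[207.8857 204.3171]]
[[310.3064 160.1216]] [[219.4776 212.5095]]
[[309.6581 123.4392]] [[206.3928 203.2337]]
```

View pics/lev.png

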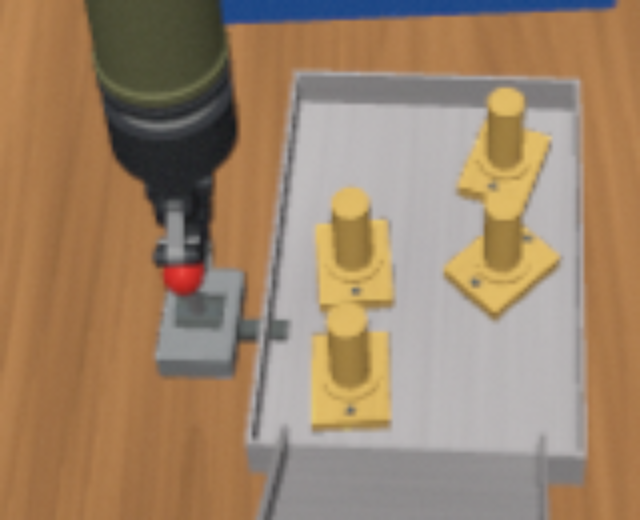

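The fingers are pushing the ball, at crop (183,272), and it is past upright. I push on until the force rises.

```bash
python3 -m inch '[[0,-0.003,0,0,0,0,1],[0,-0.003,0,0,0,0,1],[0,-0.003,0,0,0,0,1],[0,-0.003,0,0,0,0,1],[0,-0.003,0,0,0,0,1],[0,-0.003,0,0,0,0,1]]'; python3 -m inch '[[0,-0.003,0,0,0,0,1],[0,-0.003,0,0,0,0,1],[0,-0.003,0,0,0,0,1],[0,0,0,0,0,0,1]]'
python3 - <<'E'
from fit import *
print(ctrl.observe()["wrist_force"])
q=[]
for n in("side","top"):
    im=cams.read_camera(n);r=hsv(im,(0,140,60),(6,255,255))|hsv(im,(174,140,60),(180,255,255)); 
    m=near(r,(257,300) if n=="side" else (465,266),30);a=np.argwhere(m)[:,::-1];print(len(a),a.mean(0) if len(a) else 0);q.append(a.mean(0) if len(a) else (0,0))
print(tri(*q))
E
```

```text
time_s: 6.05
tcp_pos: [0.4048, -0.2644, 0.2446]
ee_rot: [[-1.0, -0.001, -0.0], [-0.001, 1.0, 0.002], [0.0, 0.002, -1.0]]
wrist_force: [0.1, 9.9, 1.6]
gripper_width: 0.0
grip_force: 5.1
time_s: 6.38
tcp_pos: [0.4056, -0.2672, 0.2443]
ee_rot: [[-1.0, -0.004, -0.004], [-0.004, 1.0, 0.016], [0.004, 0.016, -1.0]]
wrist_force: [-4.0, 23.4, 13.3]
gripper_width: -0.0001
grip_force: 12.1
[-4.0366 23.4391 13.3289]
66 [254.7879 306.4545]
0 0
(array([ 0.4584, -0.2458,  0.9716]), np.float64(1.0499262485147824))
```

Hard stop reached (23 N). Back off, rise, and go above casting 3.

```bash
python3 -m inch '[[0,0.02,0,0,0,0,1],[0,0.02,0,0,0,0,1],[0,0,-0.035,0,0,0,0.2],[0,0,-0.035,0,0,0,0.2],[-0.032,0.006,0,0,0,0,0.2],[-0.032,0.006,0,0,0,0,0.2],[-0.032,0.006,0,0,0,0,0.2],[0,0,0,0,0,0,0.2]]'
python3 - <<'E'
from fit import *
print(ctrl.observe()["tcp_pos"])
q=[]
for n in("side","top"):
    im=cams.read_camera(n);r=hsv(im,(0,140,60),(6,255,255))|hsv(im,(174,140,60),(180,255,255)); 
    m=near(r,(257,300) if n=="side" else (465,266),30);a=np.argwhere(m)[:,::-1];print(len(a),a.mean(0) if len(a) else 0);q.append(a.mean(0) if len(a) else (0,0))
print(tri(*q))
E
```

```text
time_s: 7.15
tcp_pos: [0.5063, -0.2128, 0.3152]
ee_rot: [[-1.0, -0.007, 0.005], [-0.007, 1.0, -0.001], [-0.005, -0.001, -1.0]]
wrist_force: [-0.6, 0.8, 0.2]
gripper_width: 0.0682
grip_force: 0.0
[ 0.5063 -0.2128  0.3152]
83 [254.7108 305.4578]
0 0
(array([ 0.4593, -0.2419,  0.9667]), np.float64(1.0490186185017691))
```

```bash
python3 -m inch '[[0.005,0.002,0.026,0,0,0,0.2],[0,0,0.026,0,0,0,0.2],[0,0,0.026,0,0,0,0.2],[0,0,0.026,0,0,0,0.2],[0,0,0,0,0,0,0.8],[0,0,0,0,0,0,0.8],[0,0,0,0,0,0,0.8],[0,0,0,0,0,0,0.8],[0,0,0,0,0,0,0.8]]' 60 && python3 -m inch '[[0,0,-0.025,0,0,0,0.8],[0,0,-0.035,0,0,0,0.8],[0,0,-0.035,0,0,0,0.8],[0,0,-0.01,0,0,0,0.8],[0,0,0,0,0,0,0.8]]'
python3 - <<'E'
from fit import *
for z in(.085,.092,.1): print(at("side",[(254.7,305.5)],z))
E
```

```text
time_s: 8.0
tcp_pos: [0.4963, -0.2143, 0.2128]
ee_rot: [[-1.0, -0.0, 0.003], [-0.0, 1.0, -0.0], [-0.003, -0.0, -1.0]]
wrist_force: [-2.2, 0.1, 5.4]
gripper_width: 0.0246
grip_force: 59.3
time_s: 8.42
tcp_pos: [0.4967, -0.2146, 0.3195]
ee_rot: [[-1.0, -0.0, 0.008], [-0.0, 1.0, -0.001], [-0.008, -0.001, -1.0]]
wrist_force: [0.6, 1.1, -3.9]
gripper_width: 0.0247
grip_force: 60.1
[[ 0.3974 -0.2859]]
[[ 0.3984 -0.2906]]
[[ 0.3996 -0.2959]]
```

Lever ball is at y≈-0.29, so it is fully over. The casting is held, so I carry it to the tote.

```bash
python3 -m inch '[[0.0024,0.0333,0,0,0,0,0.8],[0.0024,0.0333,0,0,0,0,0.8],[0.0024,0.0333,0,0,0,0,0.8],[0.0024,0.0333,0,0,0,0,0.8],[0.0024,0.0333,0,0,0,0,0.8],[0.0024,0.0333,0,0,0,0,0.8],[0.0024,0.0333,0,0,0,0,0.8],[0.0024,0.0333,0,0,0,0,0.8],[0.0024,0.0333,0,0,0,0,0.8],[0,0,0,0,0,0,0.8],[0,0,0,0,0,0,0.8]]' && python3 -m inch '[[0,0,0.03,0,0,0,0.8],[0,0,0.03,0,0,0,0.8],[0,0,0.025,0,0,0,0.8],[0,0,0.01,0,0,0,0.8],[0,0,0.005,0,0,0,0.8],[0,0,0,0,0,0,0.8],[0,0,0,0,0,0,0.8]]'
```

```text
time_s: 9.33
tcp_pos: [0.4727, 0.0881, 0.3136]
ee_rot: [[-1.0, -0.006, -0.003], [-0.006, 1.0, -0.001], [0.003, -0.001, -1.0]]
wrist_force: [-0.4, -0.6, -4.5]
gripper_width: 0.0244
grip_force: 60.5
time_s: 9.92
tcp_pos: [0.4744, 0.0852, 0.2162]
ee_rot: [[-1.0, 0.001, 0.001], [0.001, 1.0, 0.0], [-0.001, 0.0, -1.0]]
wrist_force: [1.3, 0.3, -3.6]
gripper_width: 0.025
grip_force: 60.6
```

```bash
python3 -m inch '[[0,0,0.002,0,0,0,0.8],[0,0,0,0,0,0,0.8],[0,0,0,0,0,0,0.5],[0,0,0,0,0,0,0.45],[0,0,0,0,0,0,0.45],[0,0,-0.03,0,0,0,0.45],[0,0,-0.035,0,0,0,0.2],[0,0,-0.035,0,0,0,0.2]]' && python3 -m inch '[[-0.0022,-0.0346,0,0,0,0,0.2],[-0.0022,-0.0346,0,0,0,0,0.2],[-0.0022,-0.0346,0,0,0,0,0.2],[-0.0022,-0.0346,0,0,0,0,0.2],[-0.0022,-0.0346,0,0,0,0,0.2],[-0.0022,-0.0346,0,0,0,0,0.2],[-0.0022,-0.0346,0,0,0,0,0.2],[-0.0022,-0.0346,0,0,0,0,0.2],[-0.0022,-0.0346,0,0,0,0,0.2],[-0.0022,-0.0346,0,0,0,0,0.2],[-0.0022,-0.0346,0,0,0,0,0.2],[0,0,0,0,0,0,0.2]]'
python3 - <<'E'
from h import *
im=cams.read_camera("side"); cv2.imwrite("pics/s2.png",cv2.resize(im[150:350,210:410],None,fx=3,fy=3)[:,:,::-1])
E
```

```text
time_s: 10.58
tcp_pos: [0.4736, 0.0858, 0.3148]
ee_rot: [[-1.0, -0.001, -0.001], [-0.001, 1.0, -0.001], [0.001, -0.001, -1.0]]
wrist_force: [0.3, -0.0, 0.2]
gripper_width: 0.0678
grip_force: 0.0
time_s: 11.58
tcp_pos: [0.4966, -0.3021, 0.3147]
ee_rot: [[-1.0, 0.008, 0.001], [0.008, 1.0, -0.007], [-0.001, -0.007, -1.0]]
wrist_force: [-0.3, -0.3, 0.1]
gripper_width: 0.0684
grip_force: 0.0
```

View pics/s2.png

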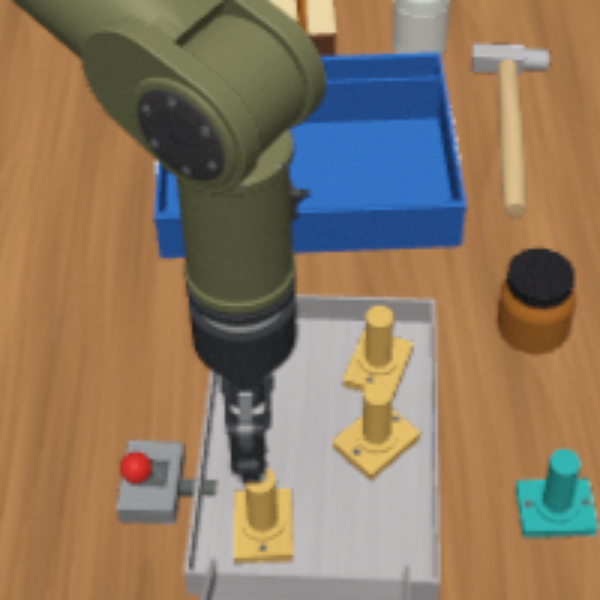

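The side crop shows the lever over at (137,467) and the next casting untouched at (262,520).

```bash
python3 -m inch '[[-0.001,0.004,0.026,0,0,0,0.2],[0,0,0.026,0,0,0,0.2],[0,0,0.026,0,0,0,0.2],[0,0,0.025,0,0,0,0.2],[0,0,0,0,0,0,0.8],[0,0,0,0,0,0,0.8],[0,0,0,0,0,0,0.8],[0,0,0,0,0,0,0.8],[0,0,0,0,0,0,0.8]]' 60 && python3 -m inch '[[0,0,-0.025,0,0,0,0.8],[0,0,-0.035,0,0,0,0.8],[0,0,-0.035,0,0,0,0.8],[0,0,-0.01,0,0,0,0.8],[0,0,0,0,0,0,0.8]]'
```

```text
time_s: 12.38
tcp_pos: [0.5002, -0.2912, 0.2129]
ee_rot: [[-1.0, -0.001, 0.004], [-0.001, 1.0, -0.001], [-0.004, -0.001, -1.0]]
wrist_force: [0.2, -1.3, 2.8]
gripper_width: 0.0247
grip_force: 59.0
time_s: 12.8
tcp_pos: [0.5002, -0.2914, 0.3195]
ee_rot: [[-1.0, -0.001, 0.007], [-0.001, 1.0, -0.002], [-0.007, -0.002, -1.0]]
wrist_force: [0.5, -0.8, -3.7]
gripper_width: 0.0247
grip_force: 60.0
```

```bash
python3 -m inch '[[0.0021,0.0386,0,0,0,0,0.8],[0.0021,0.0386,0,0,0,0,0.8],[0.0021,0.0386,0,0,0,0,0.8],[0.0021,0.0386,0,0,0,0,0.8],[0.0021,0.0386,0,0,0,0,0.8],[0.0021,0.0386,0,0,0,0,0.8],[0.0021,0.0386,0,0,0,0,0.8],[0.0021,0.0386,0,0,0,0,0.8],[0.0021,0.0386,0,0,0,0,0.8],[0.0021,0.0386,0,0,0,0,0.8],[0.0021,0.0386,0,0,0,0,0.8],[0.0021,0.0386,0,0,0,0,0.8]]' && python3 -m inch '[[0,0,0,0,0,0,0.8],[0,0,0,0,0,0,0.8],[0,0,0.03,0,0,0,0.8],[0,0,0.03,0,0,0,0.8],[0,0,0.025,0,0,0,0.8],[0,0,0.01,0,0,0,0.8],[0,0,0.005,0,0,0,0.8],[0,0,0,0,0,0,0.8],[0,0,0,0,0,0,0.8]]'
```

```text
time_s: 13.8
tcp_pos: [0.4723, 0.1742, 0.3135]
ee_rot: [[-1.0, -0.001, -0.003], [-0.001, 1.0, -0.001], [0.003, -0.001, -1.0]]
wrist_force: [1.4, -0.4, -3.5]
gripper_width: 0.0244
grip_force: 60.5
time_s: 14.55
tcp_pos: [0.4743, 0.1718, 0.2161]
ee_rot: [[-1.0, 0.001, 0.001], [0.001, 1.0, 0.0], [-0.001, 0.0, -1.0]]
wrist_force: [0.0, 0.9, -3.1]
gripper_width: 0.0248
grip_force: 60.7
```

```bash
python3 -m inch '[[0,0,0.002,0,0,0,0.8],[0,0,0,0,0,0,0.8],[0,0,0,0,0,0,0.5],[0,0,0,0,0,0,0.45],[0,0,0,0,0,0,0.45],[0,0,-0.03,0,0,0,0.45],[0,0,-0.035,0,0,0,0.2],[0,0,-0.035,0,0,0,0.2]]' && python3 -m inch '[[-0.0115,-0.035,0,0,0,0,0.2],[-0.0115,-0.035,0,0,0,0,0.2],[-0.0115,-0.035,0,0,0,0,0.2],[-0.0115,-0.035,0,0,0,0,0.2],[-0.0115,-0.035,0,0,0,0,0.2],[-0.0115,-0.035,0,0,0,0,0.2],[-0.0115,-0.035,0,0,0,0,0.2],[-0.0115,-0.035,0,0,0,0,0.2],[-0.0115,-0.035,0,0,0,0,0.2],[-0.0115,-0.035,0,0,0,0,0.2],[-0.0115,-0.035,0,0,0,0,0.2],[0,0,0,0,0,0,0.2]]'
python3 - <<'E'
from fit import *
im={n:cams.read_camera(n) for n in P}
for k,X in dict(c1=[.6077,-.1303,.04],c2=[.6004,-.2126,.04]).items():
    for n in P:
        b=hsv(im[n],(15,90,60),(28,255,255)); c=proj(n,X)[0]; m=near(b,c,16); print(k,n,m.sum(),np.argwhere(m)[:,::-1].mean(0)-c)
print(ctrl.observe()["tcp_pos"])
E
```

```text
time_s: 15.22
tcp_pos: [0.4735, 0.1724, 0.3148]
ee_rot: [[-1.0, -0.001, -0.001], [-0.001, 1.0, -0.001], [0.001, -0.001, -1.0]]
wrist_force: [1.0, 0.4, 0.3]
gripper_width: 0.0682
grip_force: 0.0
time_s: 16.22
tcp_pos: [0.6002, -0.221, 0.3143]
ee_rot: [[-1.0, 0.009, 0.001], [0.009, 1.0, -0.007], [-0.002, -0.007, -1.0]]
wrist_force: [-1.0, -1.0, 0.1]
gripper_width: 0.0683
grip_force: 0.0
c1 side 149 [-2.9626  5.4541]
c1 top 396 [-1.8446  1.5584]
c2 side 487 [-0.9873  3.0334]
c2 top 365 [-1.0673  2.2578]
[ 0.6004 -0.2146  0.3137]
```

```bash
python3 -m inch '[[0,0.001,0.026,0,0,0,0.2],[0,0,0.026,0,0,0,0.2],[0,0,0.026,0,0,0,0.2],[0,0,0.025,0,0,0,0.2],[0,0,0,0,0,0,0.8],[0,0,0,0,0,0,0.8],[0,0,0,0,0,0,0.8],[0,0,0,0,0,0,0.8],[0,0,0,0,0,0,0.8]]' 60 && python3 -m inch '[[0,0,-0.025,0,0,0,0.8],[0,0,-0.035,0,0,0,0.8],[0,0,-0.035,0,0,0,0.8],[0,0,-0.01,0,0,0,0.8],[0,0,0,0,0,0,0.8]]' && python3 -m inch '[[-0.002,0.0333,0,0,0,0,0.8],[-0.002,0.0333,0,0,0,0,0.8],[-0.002,0.0333,0,0,0,0,0.8],[-0.002,0.0333,0,0,0,0,0.8],[-0.002,0.0333,0,0,0,0,0.8],[-0.002,0.0333,0,0,0,0,0.8],[-0.002,0.0333,0,0,0,0,0.8],[-0.002,0.0333,0,0,0,0,0.8],[-0.002,0.0333,0,0,0,0,0.8],[0,0,0,0,0,0,0.8],[0,0,0,0,0,0,0.8]]'
```

```text
time_s: 17.07
tcp_pos: [0.6016, -0.2117, 0.2132]
ee_rot: [[-1.0, -0.001, 0.004], [-0.001, 1.0, -0.001], [-0.004, -0.001, -1.0]]
wrist_force: [-0.4, -1.8, 3.4]
gripper_width: 0.0246
grip_force: 59.1
time_s: 17.48
tcp_pos: [0.6016, -0.212, 0.3199]
ee_rot: [[-1.0, -0.001, 0.008], [-0.001, 1.0, -0.001], [-0.008, -0.001, -1.0]]
wrist_force: [0.1, -0.0, -3.9]
gripper_width: 0.0249
grip_force: 59.9
time_s: 18.4
tcp_pos: [0.6171, 0.0924, 0.3128]
ee_rot: [[-1.0, -0.007, -0.005], [-0.007, 1.0, 0.001], [0.005, 0.001, -1.0]]
wrist_force: [0.5, -1.1, -3.6]
gripper_width: 0.0247
grip_force: 60.3
```

```bash
python3 -m inch '[[0,0,0.03,0,0,0,0.8],[0,0,0.03,0,0,0,0.8],[0,0,0.025,0,0,0,0.8],[0,0,0.01,0,0,0,0.8],[0,0,0.005,0,0,0,0.8],[0,0,0.002,0,0,0,0.8],[0,0,0,0,0,0,0.8],[0,0,0,0,0,0,0.8]]' && python3 -m inch '[[0,0,0,0,0,0,0.5],[0,0,0,0,0,0,0.45],[0,0,0,0,0,0,0.45],[0,0,-0.03,0,0,0,0.45],[0,0,-0.035,0,0,0,0.2],[0,0,-0.035,0,0,0,0.2]]'
python3 - <<'E'
from fit import *
im={n:cams.read_camera(n) for n in P}
mk={}
for n in P:
    b=hsv(im[n],(15,90,60),(28,255,255)); c=proj(n,[.6077,-.1303,.04])[0]; mk[n]=near(b,c,26); print(n,mk[n].sum(),np.argwhere(mk[n])[:,::-1].mean(0)-c)
print(fit(CAST,mk,(.6077,-.1303,1.16),.003)); print(ctrl.observe()["tcp_pos"])
E
```

```text
time_s: 19.07
tcp_pos: [0.6186, 0.0872, 0.2142]
ee_rot: [[-1.0, 0.001, 0.0], [0.001, 1.0, -0.0], [-0.0, -0.0, -1.0]]
wrist_force: [-0.8, -1.3, -1.2]
gripper_width: 0.0249
grip_force: 60.8
time_s: 19.57
tcp_pos: [0.6181, 0.0883, 0.3144]
ee_rot: [[-1.0, -0.001, -0.001], [-0.001, 1.0, -0.001], [0.001, -0.001, -1.0]]
wrist_force: [1.2, 0.0, 0.1]
gripper_width: 0.0681
grip_force: 0.0
side 864 [ 3.8143 -4.2447]
top 401 [-2.0416  1.4568]
(array([ 0.6078, -0.1293,  1.1976]), np.float64(0.6954266667156824))
[0.6209 0.0882 0.3211]
```

```bash
python3 -m inch '[[0.0016,-0.0311,0,0,0,0,0.2],[0.0016,-0.0311,0,0,0,0,0.2],[0.0016,-0.0311,0,0,0,0,0.2],[0.0016,-0.0311,0,0,0,0,0.2],[0.0016,-0.0311,0,0,0,0,0.2],[0.0016,-0.0311,0,0,0,0,0.2],[0.0016,-0.0311,0,0,0,0,0.2],[0,0,0,0,0,0,0.2],[0,0,0,0,0,0,0.2]]' && python3 -m inch '[[0,0,0.026,0,0,0,0.2],[0,0,0.026,0,0,0,0.2],[0,0,0.026,0,0,0,0.2],[0,0,0.025,0,0,0,0.2],[0,0,0,0,0,0,0.8],[0,0,0,0,0,0,0.8],[0,0,0,0,0,0,0.8],[0,0,0,0,0,0,0.8],[0,0,0,0,0,0,0.8]]' 60 && python3 -m inch '[[0,0,-0.025,0,0,0,0.8],[0,0,-0.035,0,0,0,0.8],[0,0,-0.035,0,0,0,0.8],[0,0,-0.01,0,0,0,0.8],[0,0,0,0,0,0,0.8]]'
```

```text
time_s: 20.42
tcp_pos: [0.6068, -0.1324, 0.3139]
ee_rot: [[-1.0, 0.005, 0.001], [0.005, 1.0, -0.001], [-0.001, -0.001, -1.0]]
wrist_force: [0.6, 0.9, -0.4]
gripper_width: 0.0682
grip_force: 0.0
time_s: 21.17
tcp_pos: [0.6084, -0.1294, 0.2129]
ee_rot: [[-1.0, -0.001, 0.004], [-0.001, 1.0, -0.0], [-0.004, -0.0, -1.0]]
wrist_force: [0.2, 0.1, 2.8]
gripper_width: 0.0243
grip_force: 59.1
time_s: 21.58
tcp_pos: [0.6085, -0.13, 0.32]
ee_rot: [[-1.0, -0.001, 0.008], [-0.001, 1.0, -0.0], [-0.008, -0.0, -1.0]]
wrist_force: [-0.1, -0.3, -3.7]
gripper_width: 0.0246
grip_force: 59.5
```

```bash
python3 -m inch '[[-0.0033,0.0334,0,0,0,0,0.8],[-0.0033,0.0334,0,0,0,0,0.8],[-0.0033,0.0334,0,0,0,0,0.8],[-0.0033,0.0334,0,0,0,0,0.8],[-0.0033,0.0334,0,0,0,0,0.8],[-0.0033,0.0334,0,0,0,0,0.8],[-0.0033,0.0334,0,0,0,0,0.8],[-0.0033,0.0334,0,0,0,0,0.8],[-0.0033,0.0334,0,0,0,0,0.8],[0,0,0,0,0,0,0.8],[0,0,0,0,0,0,0.8],[0,0,0,0,0,0,0.8]]' && python3 -m inch '[[0,0,0.03,0,0,0,0.8],[0,0,0.03,0,0,0,0.8],[0,0,0.025,0,0,0,0.8],[0,0,0.01,0,0,0,0.8],[0,0,0.005,0,0,0,0.8],[0,0,0.002,0,0,0,0.8],[0,0,0,0,0,0,0.8],[0,0,0,0,0,0,0.8]]' && python3 -m inch '[[0,0,0,0,0,0,0.5],[0,0,0,0,0,0,0.45],[0,0,0,0,0,0,0.45],[0,0,-0.03,0,0,0,0.45],[0,0,-0.035,0,0,0,0.45],[0,0,-0.035,0,0,0,0.65]]'
```

```text
time_s: 22.58
tcp_pos: [0.6361, 0.1711, 0.3133]
ee_rot: [[-1.0, -0.001, -0.004], [-0.001, 1.0, -0.002], [0.004, -0.002, -1.0]]
wrist_force: [0.4, -0.6, -2.9]
gripper_width: 0.0245
grip_force: 59.8
time_s: 23.25
tcp_pos: [0.6374, 0.1706, 0.2145]
ee_rot: [[-1.0, 0.0, 0.002], [0.0, 1.0, 0.0], [-0.002, 0.0, -1.0]]
wrist_force: [0.0, -0.1, -3.3]
gripper_width: 0.0247
grip_force: 60.1
time_s: 23.75
tcp_pos: [0.6366, 0.1712, 0.3147]
ee_rot: [[-1.0, -0.001, -0.001], [-0.001, 1.0, -0.0], [0.001, -0.0, -1.0]]
wrist_force: [1.0, 0.7, 0.3]
gripper_width: 0.0364
grip_force: 0.0
```

```bash
python3 -m inch '[[0,0,-0.03,0,0,0,0.65],[0,0,-0.03,0,0,0,0.65],[0.015,0.0335,0,0,0,0,0.65],[0.015,0.0335,0,0,0,0,0.65],[0.015,0.0335,0,0,0,0,0.65],[0.015,0.0335,0,0,0,0,0.65],[0.015,0.0335,0,0,0,0,0.65],[0.015,0.0335,0,0,0,0,0.65]]' && python3 -m inch '[[0,0,0,0,0,6.8,0.65],[0,0,0,0,0,6.8,0.65],[0,0,0,0,0,6.8,0.65],[0,0,0,0,0,6.8,0.65],[0,0,0,0,0,6.8,0.65],[0,0,0,0,0,6.8,0.65],[0,0,0,0,0,6.8,0.65],[0,0,0,0,0,6.8,0.65],[0,0,0,0,0,6.8,0.65],[0,0,0,0,0,6.8,0.65],[0,0,0,0,0,6.8,0.65],[0,0,0,0,0,6.8,0.65]]' && python3 -m inch '[[0,0,0,0,0,6.8,0.65],[0,0,0,0,0,0,0.65],[0,0,0,0,0,0,0.65]]'
python3 - <<'E'
from h import *
o=ctrl.observe();print(o["tcp_pos"],o["ee_rot"])
im={n:cams.read_camera(n) for n in P}
cv2.imwrite("pics/rk2.png",np.hstack([cv2.resize(im["top"][140:275,175:295],None,fx=3,fy=3)[:,:,::-1],cv2.resize(im["side"][80:215,245:365],None,fx=3,fy=3)[:,:,::-1]]))
g=o["tcp_pos"]+o["ee_rot"]@[0,0,.173]; print("tips",g,proj("side",g),proj("top",g))
E
```

```text
time_s: 24.42
tcp_pos: [0.5458, 0.3737, 0.3747]
ee_rot: [[-1.0, -0.001, 0.001], [-0.001, 1.0, 0.001], [-0.001, 0.001, -1.0]]
wrist_force: [0.2, 0.9, 0.8]
gripper_width: 0.0299
grip_force: 0.0
time_s: 25.42
tcp_pos: [0.5468, 0.3723, 0.3744]
ee_rot: [[-0.141, 0.99, 0.001], [0.99, 0.141, 0.001], [0.001, 0.001, -1.0]]
wrist_force: [0.1, -0.7, 0.7]
gripper_width: 0.0301
grip_force: 0.0
time_s: 25.67
tcp_pos: [0.5467, 0.3723, 0.3742]
ee_rot: [[-0.032, 0.999, 0.001], [0.999, 0.032, 0.001], [0.001, 0.001, -1.0]]
wrist_force: [0.6, -0.6, 0.8]
gripper_width: 0.0298
grip_force: 0.0
[0.5467 0.3723 0.3742] [[-0.0321  0.9995  0.0008]
 [ 0.9995  0.0321  0.0005]
 [ 0.0005  0.0008 -1.    ]]
tips [0.5468 0.3724 0.2012] [[308.8925 114.5564]] [[203.6127 201.6168]]
```

View pics/rk2.png

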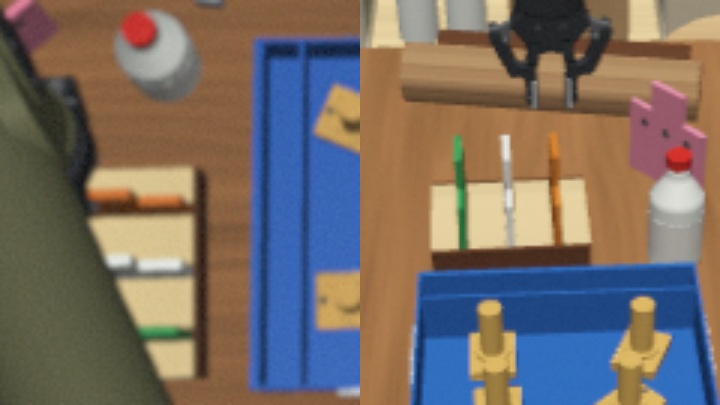

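The fingers, centred at side crop 552, are right above the orange tab at 553. All four castings stand in the tote. Descend and grip.

```bash
python3 -m inch '[[0,0.001,0.021,0,0,0,0.65],[0,0,0.021,0,0,0,0.65],[0,0,0.021,0,0,0,0.65],[0,0,0.021,0,0,0,0.65],[0,0,0,0,0,0,0.65]]' && python3 -m inch '[[0,0,0,0,0,0,1],[0,0,0,0,0,0,1],[0,0,0,0,0,0,1],[0,0,0,0,0,0,1],[0,0,0,0,0,0,1]]' 50
```

```text
time_s: 26.18
tcp_pos: [0.5461, 0.3715, 0.2851]
ee_rot: [[-0.03, 1.0, -0.006], [1.0, 0.03, -0.005], [-0.004, -0.006, -1.0]]
wrist_force: [-0.2, 0.1, -0.8]
gripper_width: 0.0298
grip_force: 0.0
time_s: 26.6
tcp_pos: [0.5481, 0.3724, 0.2911]
ee_rot: [[-0.029, 1.0, 0.002], [1.0, 0.029, 0.001], [0.001, 0.002, -1.0]]
wrist_force: [0.2, -0.3, 1.5]
gripper_width: 0.0073
grip_force: 52.0
```

```bash
python3 -m inch '[[0,0,-0.01,0,0,0,1],[0,0,-0.01,0,0,0,1],[0,0,-0.012,0,0,0,1],[0,0,-0.012,0,0,0,1],[0,0,-0.015,0,0,0,1],[0,0,-0.02,0,0,0,1],[0,0,-0.02,0,0,0,1],[0,0,-0.02,0,0,0,1],[0,0,0,0,0,0,1],[0,0,0,0,0,0,1]]'
python3 - <<'E'
from h import *
o=ctrl.observe();print(o["tcp_pos"])
im={n:cams.read_camera(n) for n in P}
cv2.imwrite("pics/rk3.png",np.hstack([cv2.resize(im["top"][140:275,175:295],None,fx=3,fy=3)[:,:,::-1],cv2.resize(im["side"][65:200,245:365],None,fx=3,fy=3)[:,:,::-1]]))
for X in([.397,.219,.065],[.699,.219,.065],[.397,.251,.065],[.699,.251,.065]): print(proj("top",X))
E
```

```text
time_s: 27.43
tcp_pos: [0.5481, 0.3721, 0.411]
ee_rot: [[-0.028, 1.0, 0.003], [1.0, 0.028, 0.003], [0.002, 0.003, -1.0]]
wrist_force: [-0.1, 1.0, -1.8]
gripper_width: 0.0072
grip_force: 51.7
[0.5481 0.3721 0.411 ]
[[272.6534 267.8542]]
[[274.7368 153.665 ]]
[[260.1994 267.8135]]
[[262.7547 153.633 ]]
```

View pics/rk3.png

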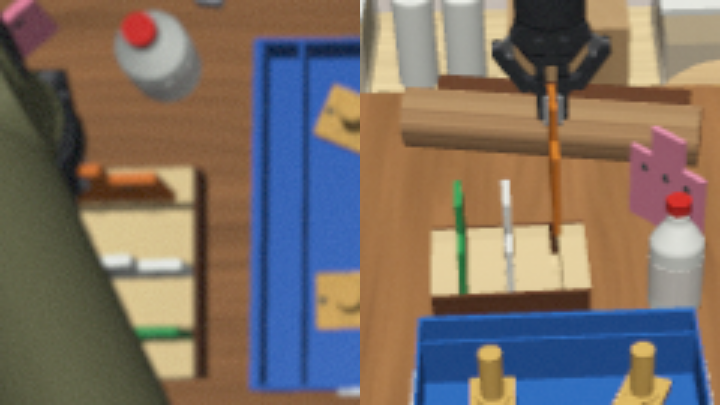

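The orange plate is cleanly out; white and green are undisturbed. Move it over the pocket, then turn it.

```bash
python3 -m inch '[[-0.0274,0,0,0,0,0,1],[-0.0274,0,0,0,0,0,1],[-0.0274,0,0,0,0,0,1],[-0.0274,0,0,0,0,0,1],[-0.0274,0,0,0,0,0,1],[0,0,0,0,0,-6.8,1],[0,0,0,0,0,-6.8,1],[0,0,0,0,0,-6.8,1],[0,0,0,0,0,-6.8,1],[0,0,0,0,0,-6.8,1],[0,0,0,0,0,-6.8,1],[0,0,0,0,0,-6.8,1]]' && python3 -m inch '[[0,0,0,0,0,-6.8,1],[0,0,0,0,0,-6.8,1],[0,0,0,0,0,-6.8,1],[0,0,0,0,0,-6.8,1],[0,0,0,0,0,-6.8,1],[0,0,0,0,0,-6.8,1],[0,0,0,0,0,0,1],[0,0,0,0,0,0,1]]'
python3 - <<'E'
from h import *
o=ctrl.observe();print(o["tcp_pos"])
im={n:cams.read_camera(n) for n in P}
cv2.imwrite("pics/tt.png",np.hstack([cv2.resize(im["top"][140:290,215:365],None,fx=2.6,fy=2.6)[:,:,::-1],cv2.resize(im["side"][95:245,245:395],None,fx=2.6,fy=2.6)[:,:,::-1]]))
E
```

```text
time_s: 28.53
tcp_pos: [0.5512, 0.2352, 0.4071]
ee_rot: [[-0.761, 0.648, -0.002], [0.648, 0.761, -0.001], [0.001, -0.003, -1.0]]
wrist_force: [1.2, 0.3, -1.4]
gripper_width: 0.0074
grip_force: 51.6
time_s: 29.2
tcp_pos: [0.5513, 0.2351, 0.4076]
ee_rot: [[-1.0, 0.003, -0.002], [0.003, 1.0, -0.001], [0.002, -0.001, -1.0]]
wrist_force: [0.2, 0.1, -1.4]
gripper_width: 0.0072
grip_force: 51.6
[0.5513 0.2351 0.4076]
```

View pics/tt.png

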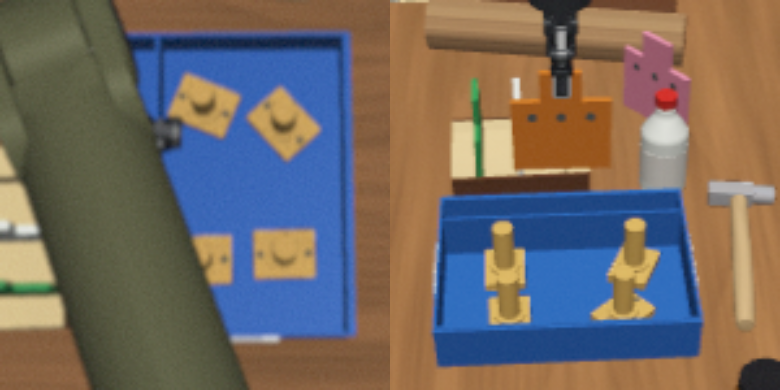

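The plate hangs upright, aligned with the pocket. Lower it.

```bash
python3 -m inch '[[0,0,0.015,0,0,0,1],[0,0,0.015,0,0,0,1],[0,0,0.015,0,0,0,1],[0,0,0.01,0,0,0,1],[0,0,0.01,0,0,0,1],[0,0,0.01,0,0,0,1],[0,0,0,0,0,0,1]]' && python3 -m inch '[[0,0,0.01,0,0,0,1],[0,0,0.01,0,0,0,1],[0,0,0.01,0,0,0,1],[0,0,0.008,0,0,0,1],[0,0,0.004,0,0,0,1],[0,0,0,0,0,0,1],[0,0,0,0,0,0,1]]'
```

```text
time_s: 29.88
tcp_pos: [0.551, 0.2351, 0.3315]
ee_rot: [[-1.0, -0.0, -0.003], [-0.0, 1.0, -0.002], [0.003, -0.002, -1.0]]
wrist_force: [-0.6, 0.2, -0.7]
gripper_width: 0.0069
grip_force: 51.5
time_s: 30.47
tcp_pos: [0.5517, 0.2352, 0.2916]
ee_rot: [[-1.0, -0.001, -0.0], [-0.001, 1.0, -0.0], [0.0, -0.0, -1.0]]
wrist_force: [0.1, 0.2, -1.1]
gripper_width: 0.0073
grip_force: 51.6
```

```bash
python3 -m inch '[[0,0,0.001,0,0,0,1],[0,0,0.001,0,0,0,1],[0,0,0,0,0,0,1],[0,0,0,0,0,0,1]]'
```

```text
time_s: 30.8
tcp_pos: [0.5517, 0.2353, 0.29]
ee_rot: [[-1.0, -0.001, 0.0], [-0.001, 1.0, 0.0], [-0.0, 0.0, -1.0]]
wrist_force: [0.5, -0.4, -1.2]
gripper_width: 0.0072
grip_force: 51.6
```

```bash
python3 -m inch '[[0,0,0.0015,0,0,0,1],[0,0,0.0015,0,0,0,1],[0,0,0,0,0,0,1],[0,0,0,0,0,0,0.85],[0,0,0,0,0,0,0.75],[0,0,0,0,0,0,0.65],[0,0,0,0,0,0,0.55],[0,0,0,0,0,0,0.5],[0,0,0,0,0,0,0.5]]' && python3 -m inch '[[0,0,-0.015,0,0,0,0.5],[0,0,-0.025,0,0,0,0.5],[0,0,-0.035,0,0,0,0.5],[0,0,-0.035,0,0,0,0.5],[0,0,-0.035,0,0,0,0.5]]' && python3 -m inch '[[-0.01,0.04,0,0,0,0,0.5],[-0.01,0.04,0,0,0,0,0.5],[-0.01,0.04,0,0,0,0,0.5],[-0.01,0.04,0,0,0,0,0.5],[0,0.04,0,0,0,0,0.5],[0,0.04,0,0,0,0,0.5],[0.01,0.04,0,0,0,0,0.5],[0,0,0,0,0,0,0.5],[0,0,0,0,0,0,0.5]]'
python3 - <<'E'
from h import *
im={n:cams.read_camera(n) for n in P}
cv2.imwrite("pics/fin.png",np.hstack([cv2.resize(im["top"][130:290,150:500],None,fx=1.1,fy=1.1)[:,:,::-1][:176],cv2.resize(im["side"][90:250,245:405],(176,176))[:,:,::-1]]))
cv2.imwrite("pics/fin.png",np.hstack([cv2.resize(im["top"][140:290,175:365],None,fx=2.1,fy=2.1)[:,:,::-1],cv2.resize(im["side"][95:245,225:405],None,fx=2.1,fy=2.1)[:,:,::-1]]))
E
```

```text
time_s: 31.55
tcp_pos: [0.5516, 0.2353, 0.2867]
ee_rot: [[-1.0, -0.001, 0.0], [-0.001, 1.0, 0.0], [-0.0, 0.0, -1.0]]
wrist_force: [-0.6, -0.4, -0.8]
gripper_width: 0.0428
grip_force: 0.0
time_s: 31.97
tcp_pos: [0.5514, 0.235, 0.4332]
ee_rot: [[-1.0, -0.0, -0.0], [-0.0, 1.0, -0.0], [0.0, -0.0, -1.0]]
wrist_force: [0.7, 1.0, -0.1]
gripper_width: 0.0427
grip_force: 0.0
time_s: 32.72
tcp_pos: [0.5791, 0.5194, 0.4297]
ee_rot: [[-1.0, -0.007, -0.003], [-0.007, 1.0, -0.0], [0.003, -0.0, -1.0]]
wrist_force: [-0.7, -0.0, -0.7]
gripper_width: 0.0425
grip_force: 0.0
```

View pics/fin.png

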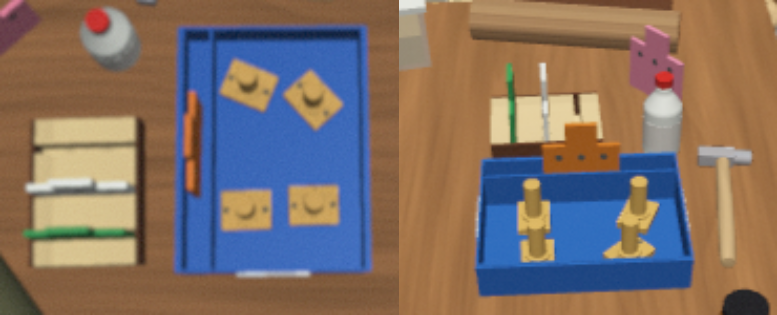

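Top and side show four castings flat in the wide compartment and the orange plate in the pocket at (192,140), with white and green in the rack. Last I check the tray and lever.

```bash
python3 - <<'E'
from fit import *
im={n:cams.read_camera(n) for n in P}
q=[]
for n in("side","top"):
    r=hsv(im[n],(0,140,60),(6,255,255))|hsv(im[n],(174,140,60),(180,255,255));a=np.argwhere(near(r,(257,300) if n=="side" else (460,266),30))[:,::-1];q.append(a.mean(0))
print("ball",tri(*q))
cv2.imwrite("pics/tray.png",np.hstack([cv2.resize(im["top"][110:290,350:550],None,fx=2,fy=2)[:,:,::-1],cv2.resize(im["side"][220:400,220:420],None,fx=2,fy=2)[:,:,::-1]]))
E
```

```text
ball (array([ 0.3988, -0.2901,  0.0916]), np.float64(0.0008156452305569173))
```

View pics/tray.png

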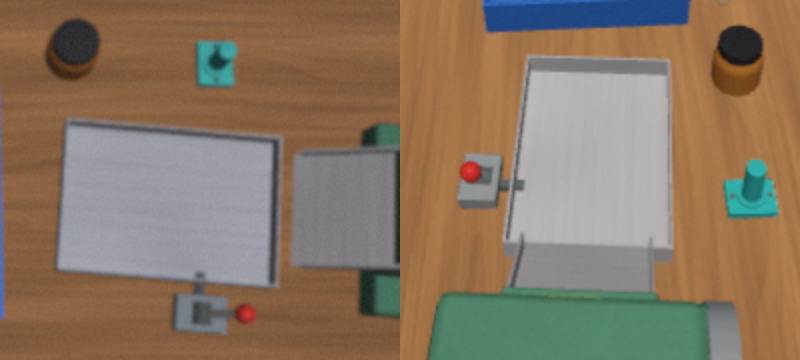

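The tray is empty and the lever is hard over, with its ball at y -0.290 and z 0.092, so I hand in.

```bash
python3 -c "
from station import ctrl
print(ctrl.close_job())"
```

```text
the job is handed in; nothing more can be done
None
```

I handed the job in; no verdict came back, but the last pictures show the lever hard over, all four castings upright in the wide compartment, the orange plate tab-up in the narrow pocket, and everything else where it was.

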